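# Unlatch and open the sample cage gate

### The arm

A 7-joint arm with a two-finger parallel gripper is mounted at the origin on the work surface; the furniture and walls round the work are solid. World frame = base frame: x ahead of the robot, y to its left, z up, the work surface at z = 0. Lengths are in m, angles in rad, forces in N, time in s.
With the tool pointing down it reaches from about 0.4 to 0.85 m from the base axis. Payload 4.5 kg.
Tool frame: the origin (TCP) lies on the mounting face of the last link; the fingertips stand 173 mm ahead of it and the grasp point (between the pads) lies 155 mm ahead of it; z points along the fingers, x is the direction in which the jaws open and shut, and the axes are right-handed (so a half turn about z gives the same grasp; the last joint's range is limited). The gripper opens to 85 mm and grips with 20 to 120 N. Pads are 22 mm wide; open, the fingers measure 114 mm over their backs; the gripper's body (76 mm by 85 mm) begins 54 mm behind the grasp point. The pads swing forward as they close: fully open they stand 13 mm farther back than shut.
Start: joints at [1.329, 0.689, -0.195, 1.565, 0.157, 0.902, -0.215], TCP at [0.17, -0.601, 0.405] pointing down, gripper open.
Joint ranges: [-3.01, 3.01], [-0.46, 2.08], [-1.47, 1.51], [0.13, 2.56], [-1, 4.14], [0.04, 2.09], [-2.66, 2.66]. Speed limits (rad/s): [2.57, 2.57, 3.14, 3.14, 3.14, 3.14, 3.14].

### API

Orientations are given as a 3x3 rotation matrix whose columns are the frame's x, y, z axes.
In Python, from plant import robot, imaging, hand_in gives the robot as it stands. The module is installed in compiled form; this text tells all that it offers.
- The arm moves only by the tool carry_out, never from a script. Its argument "increments" is text: rows parted by semicolons, each of 7 numbers parted by spaces: the turn, a rotation vector about the tool's x, y, z in degrees, then the shift along the tool's x, y, z in cm, then the finger opening in cm, from 0 to 8.54. A call has 1 to 5 rows; each row is the pose to reach, as a shift and turn from the pose commanded when the call began, along the tool's axes at that moment; what a row does not reach only later rows make up. A row lasts 1/10 s, in which the tool goes at most 50 mm and 8.59 degrees, less where a joint would pass 70% of its speed; a pose out of reach is approached as far as the arm can. A call with a gripper value outside its range is refused whole. The fingers move at their own pace and stop on an object; "force" is the grip in N (left out, the last holds). Time passes only in rows, so rows that repeat a pose let the fingers close. It gives the time, the measured TCP pose, the force and the opening at its end, in the units of the state.
- robot.get_obs(): the state, without advancing time (a new reading comes with each control period).
- imaging.capture(name): name is "side" or "top"; returns the picture (400x640x3 uint8, blue, green, red); there is no depth.
- imaging.get_calibration(name): a dict with "fx", "fy", "cx", "cy" (pixels), "world_from_camera" (4x4, takes a point from camera to world coordinates). Camera axes: x right, y up, looking along -z (the intrinsics and any distortion apply to the point x, -y, -z); pixel columns grow to the right and rows downward; lengths in m; the calibration is good to about 2 mm. A picture is of the moment at which its call begins. get_calibration takes no time and is no camera call.
- hand_in(): hands the job in, once; it reports no verdict.
The state is a dict: "clock": time; "joint_positions": joint angles; "qvel": joint speeds; "tau": joint torques, N m; "tcp_pos": TCP position; "orientation": TCP orientation; "force": force on the tool from outside, world axes, zero at the start; "ft_torque": the same for the moment, N m; "grip_width": finger opening in m.
Only numpy, scipy, OpenCV 4.12 (cv2) and the standard library are available. Lean on these libraries where they do the work, as an engineer would, in place of code of your own. Each camera call takes 0.05 s, during which the arm holds its last target.

### The job

Open the small sample holding cage: take the upright pull of the latch bar, lift the bar until it is free of the lip of its keeper, and swing the gate gently open until it stands roughly at a right angle to the cage front. Feel for the keeper rather than forcing the bar against it or hauling on it while it is still caught, and leave the gate open with the bar let down again and released.

Things in the scene. Friction and masses are not known exactly. Their poses are not given: they have to be found in the camera images.
- cage: Fixed holding cage, white sheet metal, 100 deep x 250 wide x 130 mm high, clear roof, clear gate across its front. Origin: centre of the underside; z up; the front faces its -x. Place and yaw vary. Hinge at the left (+y) front edge; at the right (-y) front edge a 220 mm post bears the keeper, a small steel C-bracket that catches the latch bar; it counts as part of the cage.
- gate_hinge (a point): Point on the gate's vertical hinge axis at the height of the level latch bar: (-70, 118, 140) mm in the cage frame.
- pull_mid (a point): On the latch bar's pull, an upright 12 mm round steel pin: this point is its axis, 184 mm above the worktop at the start, at (-85, -70, 184) mm in the cage frame. The bar's top is 39 mm below it; an 18 mm flat head starts 22 mm above it. Pinch it from above, from any side. Roof and gate lie lower; the keeper's near edge is 55 mm farther right.
- bar_pivot (a point): Pivot of the latch bar on the front of the gate, 165 mm from the pull towards the hinge, at (-85, 95, 140) mm in the cage frame when shut. The bar, steel, 8 x 10 mm, 262 mm long, 120 g (up to 30 % off), turns about it in the plane of the gate and drops by its own weight; lifting it takes 1 N, and a few N more as a tight grip rubs on the turning pin.
- bar_end (a point): Centre line of the latch bar where it lies in the keeper, 230 mm from the pivot and 65 mm beyond the pull; moves with the bar. The keeper is 8 mm wide: a lip stands 3 mm in front of the bar and is 7 mm thick, so the bar has passed it at a gate angle of 0.09 rad; a hood above the bar stops its lift.
- latch (a joint): Bar angle against the gate, rad: 0 level, resting on the gate; grows as it is lifted. The keeper's height was set by hand and is not measured: at the bar end the bar must rise 5 to 35 mm to clear the lip, and the hood stops it 6 mm above that (at the pull 0.72 of this: a window of 4 mm). Feel the hood (a sharp rise), go 1.5 mm back, swing.
- gate (a joint): Gate angle about its hinge, rad: 0 shut, grows as the free edge swings out to the cage's -x; stop at 1.57. 230 mm wide, 124 mm high; light friction (0.12 N m) holds it where it is left. The keeper bracket gives about 1 mm per 9 N and is damaged by more than 12 N from the bar, up against the hood or out against the lip.

How it is judged:
On the way:
1. the latch bar is held up over the lip of its keeper while the gate is drawn ajar (value of joint gate above 0.05 rad and value of joint latch above 0.015 rad), for 0.05 s.
At the end, for the whole second after the job is handed in: The gate stands open by more than 1.25 rad (72 degrees) and is at rest, and the latch bar is down on the gate again (under 0.05 rad) (value of joint gate above 1.25 rad and value of joint latch below 0.05 rad and velocity of joint gate below 0.05 rad/s); the robot touches nothing.
It fails at once if the latch bar is forced against the keeper (over 12 N) (contact force between latch_c0 and cage above 12 N).
It fails at once if the gate is flung open (over 2.5 rad/s) (velocity of joint gate above 2.5 rad/s).
It also fails if it takes over 69 s, if anything falls off the work surface, if the arm or the gripper's body presses on something with over 40 N, if the wrist force passes 120 N, or if a joint passes its speed limit or range.

## Working session

There is one attempt and no reset: what is moved stays moved. The work goes in short steps, Python scripts to look and compute and a tool call to move; the robot and the scene stay as the last step left them, time stands still between calls to the robot, and variables do not carry over. Pictures are saved under pics/ and viewed, and the job is handed in when it is done.

Besides the shell and the picture viewer there is one more tool, called after ">>>" by a JSON object that holds its "fn" and its "kwargs". carry_out: Moves the arm, as the interface text tells. Its arguments: {"type":"object","properties":{"increments":{"type":"string"},"force":{"type":"number"}},"required":["increments"]}

```bash
mkdir -p pics
python3 - <<'E'
from plant import robot, imaging
import cv2,json
o=robot.get_obs()
for k,v in o.items(): print(k,v)
for n in("side","top"):
    cv2.imwrite(f"pics/{n}0.png",imaging.capture(n)); print(n,imaging.get_calibration(n))
E
```

```text
clock 0.0
joint_positions [ 1.32880265  0.69001309 -0.1945204   1.56637596  0.15729799  0.90247855
 -0.21512681]
qvel [ 0.00116212  0.00014932  0.00052582  0.00022486 -0.00095131 -0.00055926
 -0.00074326]
tau [ 1.07299547e-03 -5.39607382e+01 -1.26641616e+00 -1.58546287e+01
  9.06350382e-03  9.30203008e-03 -1.00230586e-06]
tcp_pos [ 0.17007896 -0.60106319  0.40385722]
orientation [[ 2.72372874e-01 -9.62191569e-01 -6.33572048e-04]
 [-9.62189944e-01 -2.72373581e-01  1.77296961e-03]
 [-1.87850470e-03  1.26707827e-04 -9.99998228e-01]]
force [-0.08237537  0.37392597 -0.69299136]
ft_torque [ 0.04876224 -0.03903977  0.01701422]
grip_width 0.08561632685113311
side {'fx': 499.1550888608678, 'fy': 499.1550888608678, 'cx': 320.2961472845939, 'cy': 197.69407596852005, 'world_from_camera': array([[-0.9099308 ,  0.14344074, -0.38916667,  0.27948872],
       [-0.41463589, -0.33755762,  0.84506327,  0.88600316],
       [-0.01014967,  0.93031156,  0.36662975,  0.45986291],
       [ 0.        ,  0.        ,  0.        ,  1.        ]])}
top {'fx': 456.2399420595126, 'fy': 456.2399420595126, 'cx': 317.45038256553784, 'cy': 203.86371938131717, 'world_from_camera': array([[-0.05585658,  0.96566704, -0.25370693,  0.43073979],
       [-0.99843245, -0.05492955,  0.0107422 ,  0.11680543],
       [-0.00356262,  0.25390925,  0.96722148,  0.95875718],
       [ 0.        ,  0.        ,  0.        ,  1.        ]])}
```

View pics/side0.png

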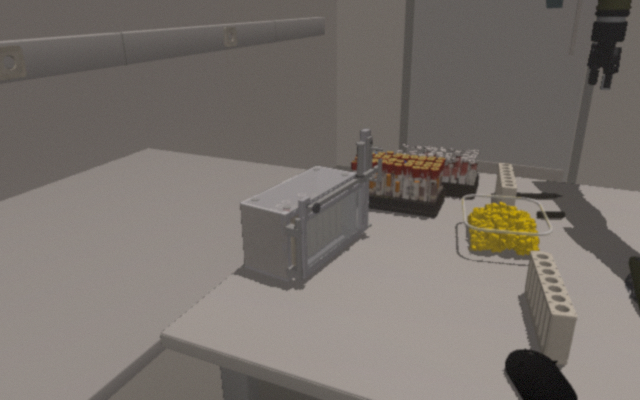

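View pics/top0.png

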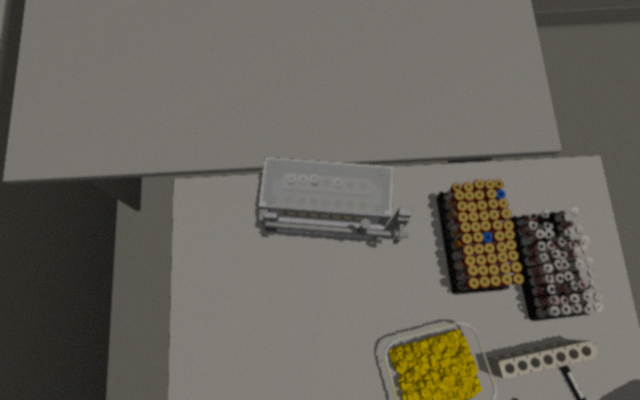

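Run:
```python
import cv2
a=cv2.imread("pics/side0.png")[120:290,230:390]; cv2.imwrite("pics/s0c.png",cv2.resize(a,None,fx=3.5,fy=3.5,interpolation=cv2.INTER_CUBIC))
a=cv2.imread("pics/top0.png")[145:255,245:425]; cv2.imwrite("pics/t0c.png",cv2.resize(a,None,fx=4.4,fy=4.4,interpolation=cv2.INTER_CUBIC))
```

```text
(no output)
```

View pics/s0c.png

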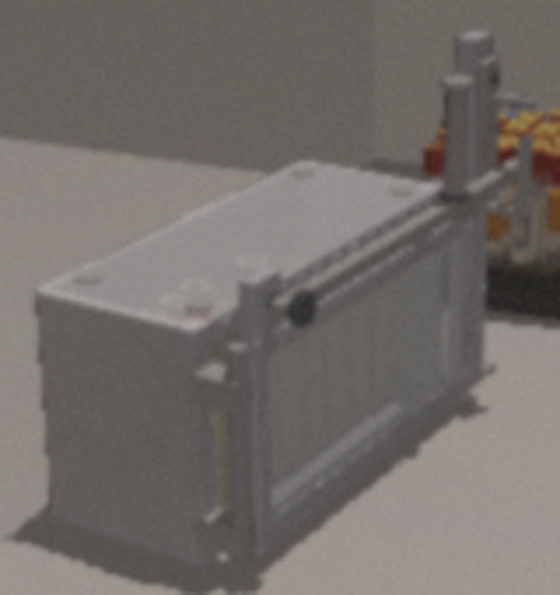

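View pics/t0c.png

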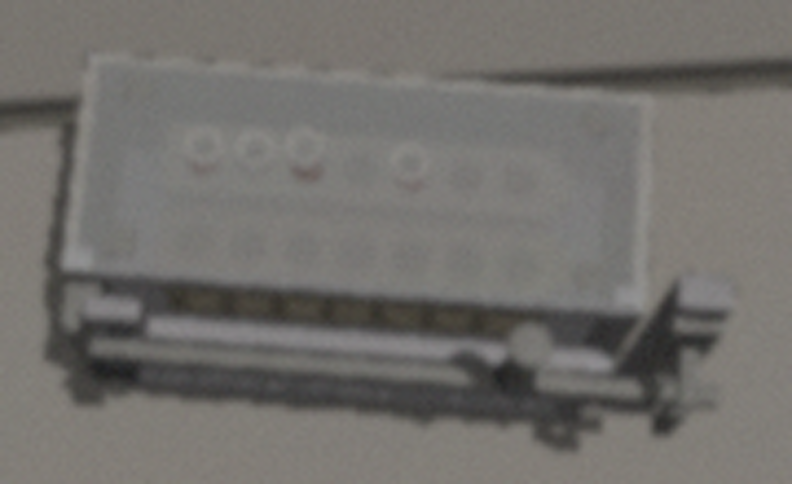

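```bash
cat > h.py <<'E'
import numpy as np
from plant import robot, imaging
def proj(n,P):
    c=imaging.get_calibration(n);T=c["world_from_camera"]
    p=(np.asarray(P)-T[:3,3])@T[:3,:3]
    return np.stack([c["cx"]+c["fx"]*p[...,0]/-p[...,2],c["cy"]+c["fy"]*-p[...,1]/-p[...,2]],-1)
def cw(s,P):
    P=np.asarray(P,float);c,si=np.cos(s[2]),np.sin(s[2])
    return P@np.array([[c,-si,0],[si,c,0],[0,0,1]]).T+[s[0],s[1],0]
E
python3 - <<'E'
from h import *
from scipy.optimize import least_squares
top=[((.05,.125,.13),(265.5,158)),((.05,-.125,.13),(392.7,167)),((-.05,-.125,.13),(390.5,215.5)),((-.05,.125,.13),(259.8,206.4)),((-.085,-.07,.209),(365.5,223.2))]
side=[((.05,.125,.13),(240.9,203.4)),((-.05,.125,.13),(285.7,214.3)),((.05,-.125,.13),(318.6,166.3)),((-.085,-.07,.209),(360.6,142.9)),((-.09,.095,.14),(316.3,208))]
def f(s): return np.concatenate([(proj(n,cw(s,[a[0] for a in L]))-[a[1] for a in L]).ravel() for n,L in(("top",top),("side",side))])
r=least_squares(f,[.45,.1,0],loss="soft_l1");s=r.x;print(s,np.round(f(s),1))
R=np.array(robot.get_obs()["orientation"])
for n,P in dict(hinge=(-.07,.118,.14),pull=(-.085,-.07,.184),piv=(-.085,.095,.14),end=(-.085,-.135,.14)).items(): print(n,cw(s,P))
for n,L in(("top",top),("side",side)):
    r2=least_squares(lambda q:(proj(n,cw(q,[a[0] for a in L]))-[a[1] for a in L]).ravel(),s);print(n,r2.x,cw(r2.x,(-.085,-.07,.184)))
# triangulate head
def g(p): return np.r_[proj("top",p)-[365.5,223.2],proj("side",p)-[360.6,142.9]]
q=least_squares(g,[.4,.1,.2]);print(q.x,q.fun)
E
```

```text
[ 0.68201107  0.08744242 -0.13659536] [-1.  -1.6  1.3 -0.9  1.4  1.3 -1.2 -0.   0.1  0.6 -0.6 -0.3  0.7  0.5
 -1.7 -0.7  0.6  1.5 -0.  -0. ]
hinge [0.62873127 0.21387526 0.14      ]
pull [0.58827084 0.02966897 0.184     ]
piv [0.61073905 0.19313206 0.14      ]
end [ 0.57941973 -0.03472557  0.14      ]
top [ 0.68185675  0.08780443 -0.131064  ] [0.58843753 0.02951337 0.184     ]
side [ 0.68180896  0.08626968 -0.1453245 ] [0.587568  0.0293167 0.184    ]
[0.58895155 0.03017327 0.21182818] [-0.05416475 -0.14673214  0.17198423  0.03340691]
```

```bash
cat >> h.py <<'E'
from scipy.spatial.transform import Rotation as Ro, Slerp
import json,sys
S=np.array([0.682,0.0874,-0.1366])
def tool(yaw,tilt=0):
    # yaw: world angle of jaw axis; tilt: about jaw axis (top leans to cage +y for >0)
    c,s=np.cos(yaw),np.sin(yaw)
    R=np.array([[c,s,0],[s,-c,0],[0,0,-1.]])
    return Ro.from_rotvec(-tilt*np.array([c,s,0])).as_matrix()@R   # see check
def rows(T0,goals,w):
    (p0,R0)=T0
    for (p,R) in goals:
        t=R0.T@(p-p0)*100; r=np.degrees(Ro.from_matrix(R0.T@R).as_rotvec())
        print(" ".join(f"{v:.2f}" for v in [*r,*t,w]),end="; ")
    print()
def interp(T0,T1,n):
    sl=Slerp([0,1],Ro.from_matrix([T0[1],T1[1]]))
    return [(T0[0]+(T1[0]-T0[0])*k/n,sl(k/n).as_matrix()) for k in range(1,n+1)]
def apply(T,row):
    r=np.array(row,float);return T[0]+T[1]@r[3:6]/100, T[1]@Ro.from_rotvec(np.radians(r[:3])).as_matrix()
E
python3 - <<'E'
from h import *
o=robot.get_obs()
T0=(np.array([.17,-.601,.405]),np.array(o["orientation"]))
pull=np.array([.5885,.0298,.184])
a=S[2]
T1=(pull+[0,0,.155+.07],tool(a))
print(T1)
rows(T0,interp(T0,T1,19),8.5)
E
```

```text
(array([0.5885, 0.0298, 0.409 ]), array([[ 0.99068472, -0.13617558,  0.        ],
       [-0.13617558, -0.99068472,  0.        ],
       [ 0.        ,  0.        , -1.        ]]))
-0.00 0.00 -3.49 -2.59 -3.02 -0.02 8.50; -0.01 0.01 -6.99 -5.19 -6.05 -0.03 8.50; -0.01 0.01 -10.48 -7.78 -9.07 -0.05 8.50; -0.01 0.02 -13.97 -10.38 -12.09 -0.07 8.50; -0.01 0.02 -17.46 -12.97 -15.12 -0.09 8.50; -0.02 0.03 -20.96 -15.57 -18.14 -0.10 8.50; -0.02 0.03 -24.45 -18.16 -21.17 -0.12 8.50; -0.02 0.04 -27.94 -20.76 -24.19 -0.14 8.50; -0.02 0.04 -31.44 -23.35 -27.21 -0.15 8.50; -0.03 0.05 -34.93 -25.94 -30.24 -0.17 8.50; -0.03 0.05 -38.42 -28.54 -33.26 -0.19 8.50; -0.03 0.05 -41.92 -31.13 -36.28 -0.21 8.50; -0.03 0.06 -45.41 -33.73 -39.31 -0.22 8.50; -0.04 0.06 -48.90 -36.32 -42.33 -0.24 8.50; -0.04 0.07 -52.39 -38.92 -45.36 -0.26 8.50; -0.04 0.07 -55.89 -41.51 -48.38 -0.28 8.50; -0.04 0.08 -59.38 -44.11 -51.40 -0.29 8.50; -0.05 0.08 -62.87 -46.70 -54.43 -0.31 8.50; -0.05 0.09 -66.37 -49.30 -57.45 -0.33 8.50;
```

>>> {"fn": "carry_out", "kwargs": {"increments": "0 0 -3.5 -2.4 -2.8 -1 8.5; 0 0 -7 -4.9 -5.7 -2 8.5; 0 0 -10.5 -7.4 -8.6 -3 8.5; 0 0 -14 -10 -11.6 -4 8.5; 0 0 -17.5 -12.5 -14.5 -5 8.5"}}

```text
clock: 0.6
tcp_pos: [0.2763, -0.44, 0.4548]
orientation: [[0.551, -0.834, -0.0], [-0.834, -0.551, 0.001], [-0.001, -0.0, -1.0]]
force: [1.1, -0.7, -0.1]
grip_width: 0.0851
```

Run:
```python
from h import *
T0=(np.array([.2755,-.4413,.455]),tool(np.arctan2(-.834,.551)))
T1=(np.array([.5885,.0298,.455]),tool(S[2]))
rows(T0,interp(T0,T1,13)[4::4],8.5)
m=interp(T0,T1,13)[4]
rows(m,interp(m,T1,8),8.5)
```

```text
0.00 0.00 -18.74 -8.48 -20.03 0.00 8.50; 0.00 0.00 -33.73 -15.27 -36.06 0.00 8.50; 0.00 0.00 -48.72 -22.05 -52.08 0.00 8.50; 
0.00 0.00 -3.75 -0.32 -4.34 0.00 8.50; 0.00 0.00 -7.50 -0.64 -8.68 0.00 8.50; 0.00 0.00 -11.24 -0.96 -13.02 0.00 8.50; 0.00 0.00 -14.99 -1.28 -17.36 0.00 8.50; 0.00 0.00 -18.74 -1.60 -21.70 0.00 8.50; 0.00 0.00 -22.49 -1.92 -26.03 0.00 8.50; 0.00 0.00 -26.23 -2.24 -30.37 0.00 8.50; 0.00 0.00 -29.98 -2.55 -34.71 0.00 8.50;
```

>>> {"fn": "carry_out", "kwargs": {"increments": "0 0 -3.75 -1.7 -4 0 8.5; 0 0 -7.5 -3.4 -8 0 8.5; 0 0 -11.2 -5.1 -12 0 8.5; 0 0 -15 -6.8 -16 0 8.5; 0 0 -18.75 -8.5 -20 0 8.5"}}

```text
clock: 1.1
tcp_pos: [0.3967, -0.2592, 0.4546]
orientation: [[0.79, -0.613, -0.0], [-0.613, -0.79, 0.0], [-0.0, 0.0, -1.0]]
force: [0.3, 0.1, 0.0]
grip_width: 0.0848
```

>>> {"fn": "carry_out", "kwargs": {"increments": "0 0 -3.75 -0.3 -4.3 0 8.5; 0 0 -7.5 -0.6 -8.7 0 8.5; 0 0 -11.2 -1 -13 0 8.5; 0 0 -15 -1.3 -17.3 0 8.5; 0 0 -18.75 -1.6 -21.7 0 8.5"}}

```text
clock: 1.6
tcp_pos: [0.5175, -0.0784, 0.4544]
orientation: [[0.945, -0.327, -0.001], [-0.327, -0.945, -0.0], [-0.001, 0.001, -1.0]]
force: [0.3, -0.5, 0.3]
grip_width: 0.0845
```

Run:
```python
from h import *
o=robot.get_obs(); print(o["joint_positions"].round(2))
T0=(np.array([.5175,-.0784,.455]),np.array(o["orientation"]))
T1=(np.array([.5885,.0298,.435]),tool(S[2]))
rows(T0,interp(T0,T1,3),8.5)
```

```text
[ 0.37  0.52 -0.49  1.8   0.3   0.9  -0.59]
0.01 0.01 -3.74 1.06 -4.18 0.66 8.50; 0.02 0.03 -7.49 2.12 -8.36 1.33 8.50; 0.04 0.04 -11.23 3.18 -12.55 1.99 8.50;
```

>>> {"fn": "carry_out", "kwargs": {"increments": "0 0 -3.7 1 -4.2 0.7 8.5; 0 0 -7.5 2.1 -8.4 1.3 8.5; 0 0 -11.2 3.2 -12.5 2 8.5; 0 0 -11.2 3.2 -12.5 2 8.5; 0 0 -11.2 3.2 -12.5 2 8.5"}}

```text
clock: 2.1
tcp_pos: [0.5882, 0.0285, 0.4338]
orientation: [[0.991, -0.137, -0.002], [-0.137, -0.991, -0.0], [-0.002, 0.0, -1.0]]
force: [-0.1, -0.6, 0.0]
grip_width: 0.0848
```

Run:
```python
from h import *
import cv2
o=robot.get_obs(); print(o["joint_positions"].round(2),o["tcp_pos"],o["force"],o["ft_torque"],o["orientation"].round(4))
a=imaging.capture("side");cv2.imwrite("pics/s1.png",cv2.resize(a[20:290,200:460],None,fx=2.2,fy=2.2,interpolation=cv2.INTER_CUBIC))
a=imaging.capture("top");cv2.imwrite("pics/t1.png",cv2.resize(a[120:300,230:470],None,fx=3,fy=3,interpolation=cv2.INTER_CUBIC))
```

```text
[ 0.17  0.64 -0.51  1.63  0.37  0.97 -0.61] [0.58824623 0.02854781 0.43384247] [-0.11662901 -0.57577899  0.03193943] [-0.01182649  0.02150047 -0.00629316] [[ 9.905e-01 -1.375e-01 -1.800e-03]
 [-1.375e-01 -9.905e-01 -1.000e-04]
 [-1.800e-03  4.000e-04 -1.000e+00]]
```

View pics/s1.png

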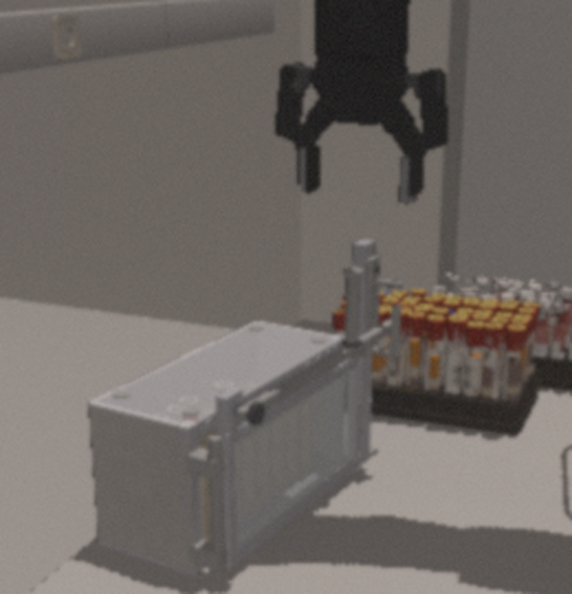

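View pics/t1.png

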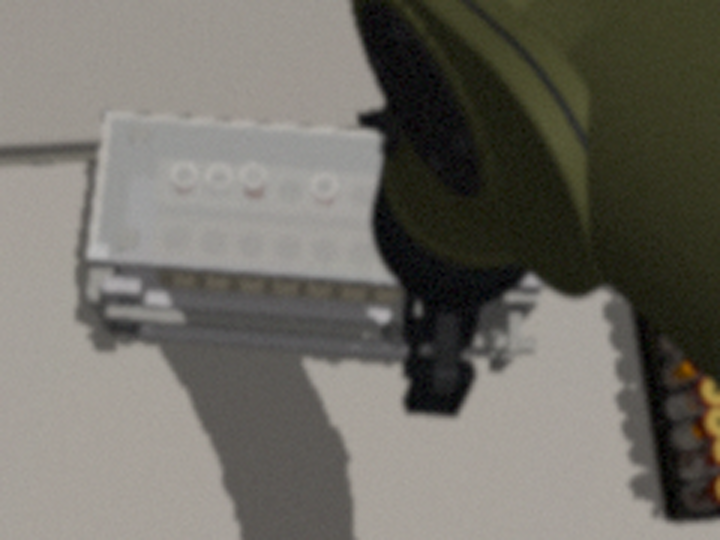

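>>> {"fn": "carry_out", "kwargs": {"increments": "0 0 0 0 -0.1 2.5 8.5; 0 0 0 0 -0.1 5 8.5; 0 0 0 0 -0.1 7.5 8.5; 0 0 0 0 -0.1 9.6 8.5; 0 0 0 0 -0.1 9.6 8.5"}}

```text
clock: 2.7
tcp_pos: [0.587, 0.0264, 0.3364]
orientation: [[0.99, -0.142, -0.006], [-0.142, -0.99, -0.002], [-0.005, 0.003, -1.0]]
force: [-0.2, -0.0, -0.3]
grip_width: 0.0847
```

Run:
```python
from h import *
import cv2
o=robot.get_obs(); print(o["tcp_pos"],o["force"])
a=imaging.capture("side");cv2.imwrite("pics/s2.png",cv2.resize(a[40:230,250:460],None,fx=3,fy=3,interpolation=cv2.INTER_CUBIC))
```

```text
[0.58699924 0.02639386 0.33640371] [-0.24846014 -0.04845568 -0.25674125]
```

View pics/s2.png

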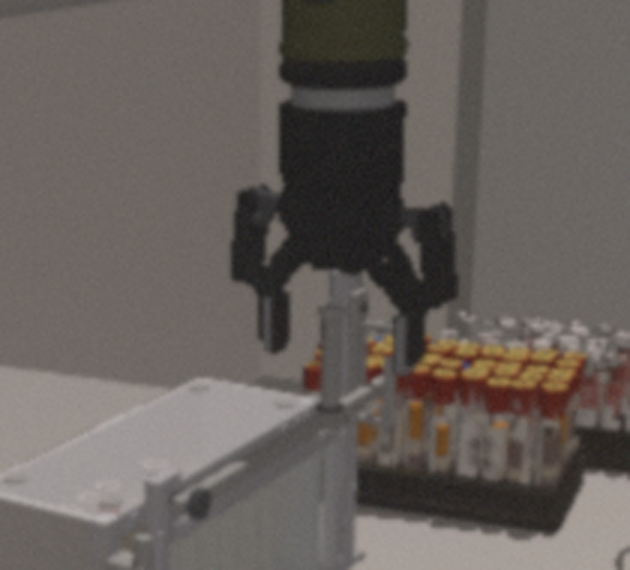

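>>> {"fn": "carry_out", "kwargs": {"increments": "0 0 0 0.2 -0.25 0 5; 0 0 0 0.2 -0.25 0 3; 0 0 0 0.2 -0.25 0 2; 0 0 0 0.2 -0.25 0 2; 0 0 0 0.2 -0.25 0 2", "force": 20}}

```text
clock: 3.25
tcp_pos: [0.5908, 0.0309, 0.339]
orientation: [[0.99, -0.139, 0.001], [-0.139, -0.99, -0.0], [0.001, 0.0, -1.0]]
force: [-0.6, -0.4, 1.0]
grip_width: 0.0201
```

Run:
```python
from h import *
import cv2
o=robot.get_obs(); print(o["tcp_pos"],o["force"],o["orientation"].round(4))
a=imaging.capture("side");cv2.imwrite("pics/s3.png",cv2.resize(a[100:200,310:430],None,fx=5,fy=5,interpolation=cv2.INTER_CUBIC))
```

```text
[0.59081132 0.03092124 0.33903529] [-0.62356684 -0.44909109  1.04156341] [[ 9.903e-01 -1.391e-01  5.000e-04]
 [-1.391e-01 -9.903e-01 -1.000e-04]
 [ 5.000e-04  0.000e+00 -1.000e+00]]
```

View pics/s3.png

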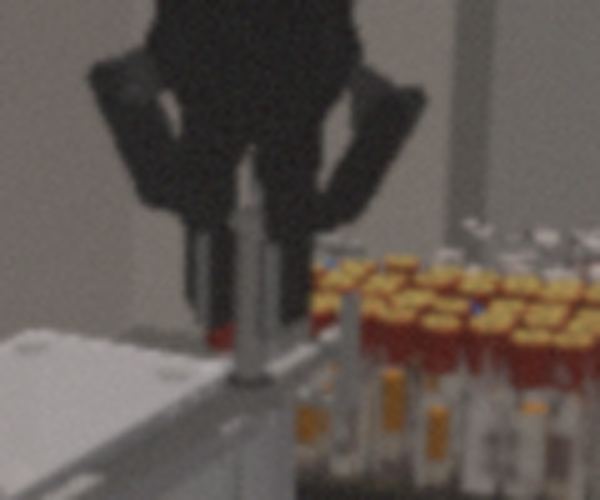

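>>> {"fn": "carry_out", "kwargs": {"increments": "0 0 0 -0.2 0.1 0 2; 0 0 0 -0.2 0.1 0 2; 0 0 0 -0.2 0.1 0 1.4; 0 0 0 -0.2 0.1 0 1.2; 0 0 0 -0.2 0.1 0 0.8", "force": 20}}

```text
clock: 3.8
tcp_pos: [0.5886, 0.03, 0.3387]
orientation: [[0.99, -0.139, -0.0], [-0.139, -0.99, -0.0], [-0.0, 0.0, -1.0]]
force: [-0.8, -0.6, 1.4]
grip_width: 0.0134
```

>>> {"fn": "carry_out", "kwargs": {"increments": "0 0 0 0 0 0 0.8; 0 0 0 0 0 0 0.8"}}

```text
clock: 4.0
tcp_pos: [0.5886, 0.0301, 0.3387]
orientation: [[0.99, -0.139, -0.0], [-0.139, -0.99, -0.0], [-0.0, 0.0, -1.0]]
force: [-0.2, -0.9, 1.2]
grip_width: 0.0134
```

Run:
```python
from h import *
o=robot.get_obs(); print(o["tcp_pos"],o["force"],o["ft_torque"],o["grip_width"],o["orientation"].round(4))
```

```text
[0.58861051 0.03010369 0.33866708] [-0.21368947 -0.93947238  1.2338286 ] [-0.0517822   0.1123416   0.03902769] 0.013396790927306773 [[ 9.903e-01 -1.391e-01 -2.000e-04]
 [-1.391e-01 -9.903e-01 -3.000e-04]
 [-2.000e-04  3.000e-04 -1.000e+00]]
```

Run:
```python
from h import *
import cv2
a=np.mean([imaging.capture("side").astype(float) for _ in range(8)],0)
np.save("avg.npy",a)
c=np.clip((a[130:200,340:400]-20)*1.6,0,255).astype(np.uint8)
cv2.imwrite("pics/s4.png",cv2.resize(c,None,fx=8,fy=8,interpolation=cv2.INTER_CUBIC))
for h in (5,15,25,35):
    # lip top front/back, hood underside
    for P in ((-.092,-.131,.135+h/1000),(-.099,-.131,.135+h/1000),(-.099,-.139,.135+h/1000),(-.085,-.131,.151+h/1000)):
        print(h,((proj("side",cw(S,P))-[340,130])*8).round(),end=" ")
    print()
print(((proj("side",cw(S,(-.085,-.131,.14)))-[340,130])*8).round())
```

```text
5 [303. 328.] 5 [328. 333.] 5 [342. 324.] 5 [280. 263.] 
15 [304. 290.] 15 [329. 295.] 15 [343. 286.] 15 [281. 225.] 
25 [305. 252.] 25 [331. 257.] 25 [345. 248.] 25 [282. 187.] 
35 [307. 214.] 35 [332. 218.] 35 [346. 210.] 35 [283. 148.] 
[278. 324.]
```

View pics/s4.png

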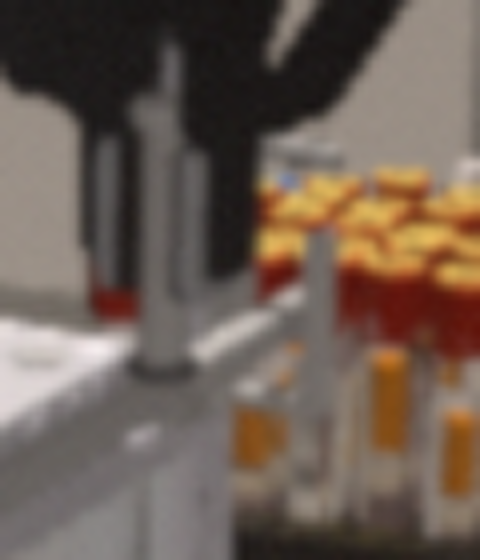

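>>> {"fn": "carry_out", "kwargs": {"increments": "-0.7 0 0 0 -0.244 -0.2 0.8; -1.4 0 0 0 -0.491 -0.397 0.8; -2.1 0 0 0 -0.74 -0.591 0.8; -2.8 0 0 0 -0.992 -0.782 0.8; -3.5 0 0 0 -1.246 -0.97 0.8"}}

```text
clock: 4.9
tcp_pos: [0.5904, 0.0426, 0.3486]
orientation: [[0.99, -0.139, -0.009], [-0.139, -0.988, -0.062], [-0.0, 0.063, -0.998]]
force: [-0.3, -2.3, 0.4]
grip_width: 0.0136
```

```bash
cat > st.py <<'E'
from h import *
o=robot.get_obs(); R=o["orientation"]; 
print(o["clock"],o["tcp_pos"].round(4),"grasp",(o["tcp_pos"]+R[:,2]*.155).round(4),"F",o["force"].round(2),"M",o["ft_torque"].round(3),"w",round(o["grip_width"],4),"tilt",np.degrees(np.arcsin(R[2,1])).round(2),"yaw",np.arctan2(R[1,0],R[0,0]).round(3))
E
python3 st.py;python3 - <<'E'
from h import *
import cv2
a=imaging.capture("side");cv2.imwrite("pics/s5.png",cv2.resize(a[100:230,290:430],None,fx=5,fy=4.6,interpolation=cv2.INTER_CUBIC))
E
```

```text
4.9 [0.5904 0.0426 0.3486] grasp [0.589  0.033  0.1939] F [-0.29 -2.28  0.4 ] M [-0.198  0.159  0.017] w 0.0136 tilt 3.59 yaw -0.14
```

View pics/s5.png

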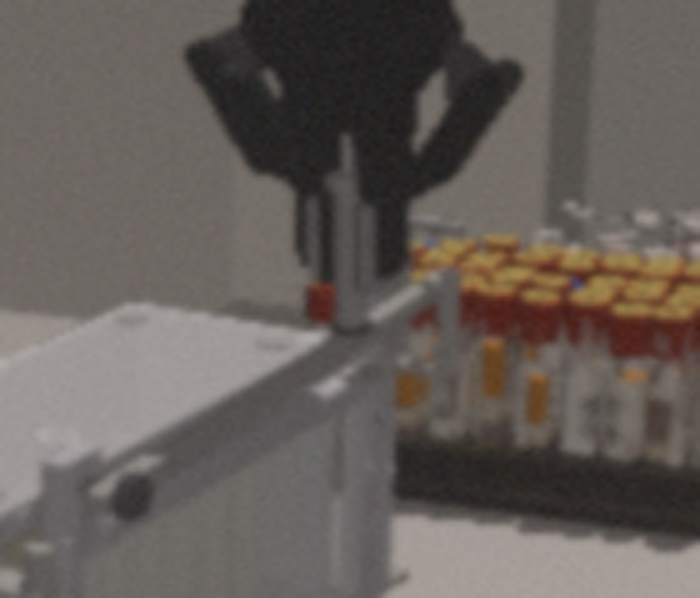

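>>> {"fn": "carry_out", "kwargs": {"increments": "-0.5 0 0 0 -0.174 -0.143 0.8; -1 0 0 0 -0.35 -0.285 0.8; -1.4 0 0 0 -0.491 -0.397 0.8; -1.8 0 0 0 -0.63 -0.508 0.8; -2.1 0 0 0 -0.74 -0.591 0.8"}}

```text
clock: 5.45
tcp_pos: [0.5915, 0.0502, 0.3539]
orientation: [[0.99, -0.139, -0.014], [-0.139, -0.985, -0.098], [0.0, 0.099, -0.995]]
force: [-0.8, -2.1, -0.0]
grip_width: 0.0137
```

```bash
python3 st.py;python3 - <<'E'
from h import *
import cv2
a=np.mean([imaging.capture("side").astype(float) for _ in range(5)],0)
c=np.clip((a[130:200,340:400]-20)*1.6,0,255).astype(np.uint8)
cv2.imwrite("pics/s6.png",cv2.resize(c,None,fx=8,fy=8,interpolation=cv2.INTER_CUBIC))
E
python3 st.py
```

```text
5.45 [0.5915 0.0502 0.3539] grasp [0.5894 0.035  0.1997] F [-0.78 -2.11 -0.03] M [-0.307  0.146 -0.022] w 0.0137 tilt 5.65 yaw -0.14
5.7 [0.5915 0.05   0.3538] grasp [0.5894 0.035  0.1996] F [-0.01 -2.78 -0.01] M [-0.403  0.142  0.042] w 0.0135 tilt 5.62 yaw -0.14
```

View pics/s6.png

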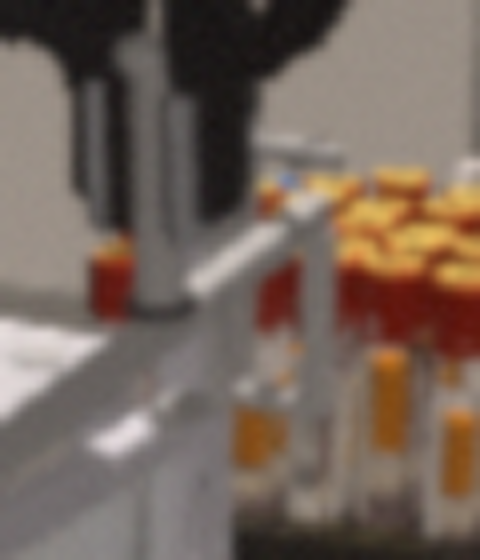

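>>> {"fn": "carry_out", "kwargs": {"increments": "-0.1 0 0 0 -0.035 -0.029 0.8; -0.2 0 0 0 -0.07 -0.057 0.8; -0.3 0 0 0 -0.105 -0.086 0.8; -0.4 0 0 0 -0.14 -0.115 0.8; -0.5 0 0 0 -0.174 -0.143 0.8"}}

```text
clock: 6.2
tcp_pos: [0.5917, 0.0519, 0.3551]
orientation: [[0.99, -0.139, -0.015], [-0.139, -0.985, -0.106], [0.0, 0.107, -0.994]]
force: [-1.0, -3.6, 0.6]
grip_width: 0.0132
```

```bash
python3 st.py
```

```text
6.2 [0.5917 0.0519 0.3551] grasp [0.5894 0.0355 0.201 ] F [-0.98 -3.62  0.63] M [-0.538  0.153 -0.001] w 0.0132 tilt 6.13 yaw -0.14
```

>>> {"fn": "carry_out", "kwargs": {"increments": "-0.06 0 0 0 -0.021 -0.017 0.8; -0.12 0 0 0 -0.042 -0.034 0.8; -0.18 0 0 0 -0.063 -0.052 0.8; -0.24 0 0 0 -0.084 -0.069 0.8; -0.3 0 0 0 -0.104 -0.086 0.8"}}

```text
clock: 6.7
tcp_pos: [0.5919, 0.053, 0.3558]
orientation: [[0.99, -0.138, -0.016], [-0.139, -0.984, -0.111], [-0.0, 0.112, -0.994]]
force: [-2.1, -3.4, 1.8]
grip_width: 0.0133
```

```bash
python3 st.py
```

```text
6.7 [0.5919 0.053  0.3558] grasp [0.5895 0.0359 0.2018] F [-2.08 -3.43  1.84] M [-0.576  0.243 -0.034] w 0.0133 tilt 6.42 yaw -0.14
```

>>> {"fn": "carry_out", "kwargs": {"increments": "-0.06 0 0 0 -0.021 -0.017 0.8; -0.12 0 0 0 -0.042 -0.034 0.8; -0.18 0 0 0 -0.063 -0.052 0.8; -0.24 0 0 0 -0.084 -0.069 0.8; -0.3 0 0 0 -0.104 -0.086 0.8"}}

```text
clock: 7.2
tcp_pos: [0.5921, 0.0541, 0.3566]
orientation: [[0.99, -0.138, -0.016], [-0.139, -0.983, -0.116], [0.0, 0.117, -0.993]]
force: [-1.1, -4.2, 1.8]
grip_width: 0.013
```

```bash
python3 st.py
```

```text
7.2 [0.5921 0.0541 0.3566] grasp [0.5895 0.0362 0.2027] F [-1.11 -4.23  1.82] M [-0.74   0.257 -0.058] w 0.013 tilt 6.72 yaw -0.14
```

>>> {"fn": "carry_out", "kwargs": {"increments": "0 0 0 0 0.02 0 0.8; 0 0 0 0 0.04 0 0.8; 0 0 0 0 0.06 0 0.8; 0 0 0 0 0.08 0 0.8; 0 0 0 0 0.08 0 0.8"}}

```text
clock: 7.7
tcp_pos: [0.592, 0.054, 0.3566]
orientation: [[0.99, -0.138, -0.016], [-0.139, -0.984, -0.115], [0.0, 0.116, -0.993]]
force: [-0.2, -2.5, 0.9]
grip_width: 0.0134
```

```bash
python3 st.py
```

```text
7.7 [0.592  0.054  0.3566] grasp [0.5895 0.0362 0.2027] F [-0.2  -2.52  0.85] M [-0.296  0.064  0.027] w 0.0134 tilt 6.65 yaw -0.139
```

>>> {"fn": "carry_out", "kwargs": {"increments": "-0.06 0 0 0 -0.019 -0.017 0.8; -0.12 0 0 0 -0.038 -0.034 0.8; -0.18 0 0 0 -0.057 -0.052 0.8; -0.24 0 0 0 -0.076 -0.069 0.8; -0.3 0 0 0 -0.094 -0.086 0.8"}}

```text
clock: 8.2
tcp_pos: [0.5922, 0.055, 0.3574]
orientation: [[0.99, -0.138, -0.017], [-0.139, -0.983, -0.12], [0.0, 0.121, -0.993]]
force: [-0.9, -0.4, -0.3]
grip_width: 0.0135
```

```bash
python3 st.py
```

```text
8.2 [0.5922 0.055  0.3574] grasp [0.5896 0.0365 0.2035] F [-0.94 -0.44 -0.34] M [0.1   0.007 0.004] w 0.0135 tilt 6.95 yaw -0.139
```

>>> {"fn": "carry_out", "kwargs": {"increments": "-0.04 0 0 0 -0.013 -0.011 0.8; -0.08 0 0 0 -0.026 -0.023 0.8; -0.12 0 0 0 -0.039 -0.034 0.8; -0.16 0 0 0 -0.052 -0.046 0.8; -0.2 0 0 0 -0.065 -0.057 0.8"}}

```text
clock: 8.7
tcp_pos: [0.5922, 0.0557, 0.3579]
orientation: [[0.99, -0.138, -0.017], [-0.139, -0.983, -0.123], [0.0, 0.125, -0.992]]
force: [-0.7, 0.9, -1.4]
grip_width: 0.0136
```

```bash
python3 st.py
```

```text
8.7 [0.5922 0.0557 0.3579] grasp [0.5896 0.0366 0.2041] F [-0.65  0.87 -1.37] M [ 0.365 -0.056 -0.017] w 0.0136 tilt 7.16 yaw -0.139
```

>>> {"fn": "carry_out", "kwargs": {"increments": "-0.04 0 0 0 -0.013 -0.011 0.8; -0.08 0 0 0 -0.026 -0.023 0.8; -0.12 0 0 0 -0.039 -0.034 0.8; -0.16 0 0 0 -0.052 -0.046 0.8; -0.2 0 0 0 -0.065 -0.057 0.8"}}

```text
clock: 9.2
tcp_pos: [0.5923, 0.0564, 0.3584]
orientation: [[0.99, -0.138, -0.018], [-0.139, -0.982, -0.127], [0.0, 0.128, -0.992]]
force: [1.0, 3.9, -2.4]
grip_width: 0.0134
```

```bash
cat >> st.py <<'E'
piv=cw(S,(-.085,.095,.14)); F=o["force"];r=o["tcp_pos"]-piv
m=o["ft_torque"]+np.cross(r,F); a=cw([0,0,S[2]],[-1,0,0]); print("raise moment on tool about pivot %.3f (neg=bar resists)"%(m@a), "rise",round((o["tcp_pos"]+R[:,2]*.155)[2]-.1837,4), "pull-out mom about hinge %.3f"%((o["ft_torque"]+np.cross(o["tcp_pos"]-cw(S,(-.07,.118,.14)),F))[2]))
E
python3 st.py;python3 - <<'E'
from h import *
import cv2
a=np.mean([imaging.capture("side").astype(float) for _ in range(5)],0)
c=np.clip((a[130:200,340:400]-20)*1.6,0,255).astype(np.uint8)
cv2.imwrite("pics/s7.png",cv2.resize(c,None,fx=8,fy=8,interpolation=cv2.INTER_CUBIC))
E
python3 st.py
```

```text
9.2 [0.5923 0.0564 0.3584] grasp [0.5896 0.0367 0.2046] F [ 1.05  3.87 -2.4 ] M [ 0.758 -0.121 -0.   ] w 0.0134 tilt 7.36 yaw -0.139
raise moment on tool about pivot -0.231 (neg=bar resists) rise 0.0209 pull-out mom about hinge 0.024
9.45 [0.5923 0.0564 0.3584] grasp [0.5896 0.0367 0.2046] F [ 0.19  3.77 -2.82] M [ 0.915 -0.161  0.029] w 0.0135 tilt 7.35 yaw -0.139
raise moment on tool about pivot -0.495 (neg=bar resists) rise 0.0209 pull-out mom about hinge -0.078
```

View pics/s7.png

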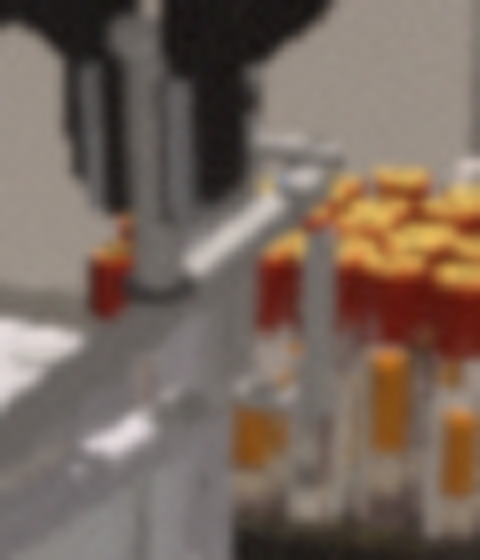

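>>> {"fn": "carry_out", "kwargs": {"increments": "0.2 0 0 0 0.065 0.057 0.8; 0.4 0 0 0 0.13 0.114 0.8; 0.6 0 0 0 0.195 0.171 0.8; 0.75 0 0 0 0.245 0.214 0.8; 0.75 0 0 0 0.245 0.214 0.8"}}

```text
clock: 9.95
tcp_pos: [0.5919, 0.0535, 0.3565]
orientation: [[0.99, -0.138, -0.016], [-0.139, -0.984, -0.114], [0.0, 0.115, -0.993]]
force: [1.9, 4.5, -4.2]
grip_width: 0.0134
```

```bash
python3 st.py
cat > sw.py <<'E'
# rows for swing by -phi list about hinge from current pose
from h import *
o=robot.get_obs();R=np.array(o["orientation"]);p=np.array(o["tcp_pos"])
hg=cw(S,(-.07,.118,.14))
def sw(ph,dz=0):
    Q=Ro.from_rotvec([0,0,-ph]).as_matrix(); q=hg+Q@(p-hg); q[2]=p[2]+dz
    return q,Q@R
rows((p,R),[sw(np.radians(float(a))) for a in sys.argv[1:]],0.8)
E
python3 sw.py 0.5 1 1.5 2 2.5 5 7
```

```text
9.95 [0.5919 0.0535 0.3565] grasp [0.5895 0.0359 0.2025] F [ 1.94  4.45 -4.17] M [ 1.116 -0.192  0.066] w 0.0134 tilt 6.6 yaw -0.139
raise moment on tool about pivot -0.708 (neg=bar resists) rise 0.0188 pull-out mom about hinge 0.213
-0.00 -0.06 0.50 -0.14 -0.01 -0.00 0.80; -0.00 -0.11 0.99 -0.29 -0.03 -0.00 0.80; -0.00 -0.17 1.49 -0.43 -0.04 -0.00 0.80; -0.00 -0.23 1.99 -0.57 -0.06 -0.01 0.80; -0.00 -0.29 2.48 -0.71 -0.08 -0.01 0.80; -0.00 -0.57 4.97 -1.42 -0.18 -0.02 0.80; -0.00 -0.80 6.95 -1.99 -0.29 -0.03 0.80;
```

>>> {"fn": "carry_out", "kwargs": {"increments": "0 0 0 0 0 0 0.8; 0 0 0 0 0 0 0.8; 0 0 0 0 0 0 0.8"}}

```text
clock: 10.25
tcp_pos: [0.5919, 0.0535, 0.3565]
orientation: [[0.99, -0.138, -0.016], [-0.139, -0.984, -0.114], [0.0, 0.115, -0.993]]
force: [0.2, 5.2, -4.2]
grip_width: 0.0135
```

```bash
python3 st.py
python3 - <<'E'
from h import *
import cv2
a=np.mean([imaging.capture("side").astype(float) for _ in range(5)],0)
c=np.clip((a[130:200,340:400]-20)*1.6,0,255).astype(np.uint8)
cv2.imwrite("pics/s8.png",cv2.resize(c,None,fx=8,fy=8,interpolation=cv2.INTER_CUBIC))
E
python3 st.py
```

```text
10.25 [0.5919 0.0535 0.3565] grasp [0.5895 0.0358 0.2025] F [ 0.23  5.2  -4.24] M [ 1.106 -0.182 -0.012] w 0.0135 tilt 6.61 yaw -0.139
raise moment on tool about pivot -0.595 (neg=bar resists) rise 0.0188 pull-out mom about hinge -0.167
10.5 [0.5919 0.0535 0.3565] grasp [0.5895 0.0359 0.2025] F [ 0.55  4.92 -4.29] M [ 1.126 -0.234 -0.059] w 0.0133 tilt 6.61 yaw -0.139
raise moment on tool about pivot -0.681 (neg=bar resists) rise 0.0188 pull-out mom about hinge -0.153
```

View pics/s8.png

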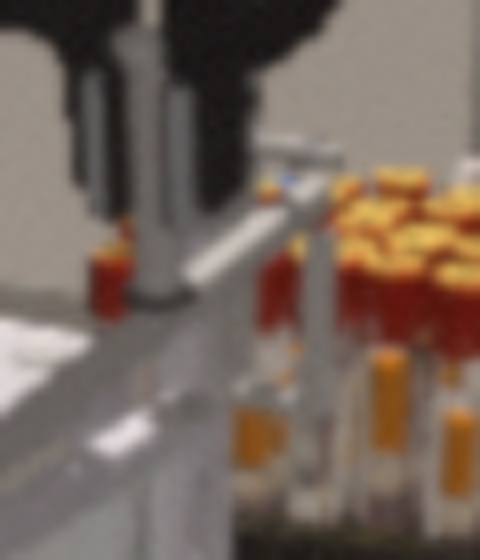

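>>> {"fn": "carry_out", "kwargs": {"increments": "0 0 0 0 -0.05 0 0.8; 0 0 0 0 -0.1 0 0.8; 0 0 0 0 -0.15 0 0.8; 0 0 0 0 -0.2 0 0.8; 0 0 0 0 -0.2 0 0.8"}}

```text
clock: 11.0
tcp_pos: [0.5921, 0.0541, 0.3564]
orientation: [[0.99, -0.139, -0.017], [-0.14, -0.983, -0.117], [-0.0, 0.118, -0.993]]
force: [-0.3, -0.7, -0.4]
grip_width: 0.0131
```

```bash
python3 st.py
```

```text
11.0 [0.5921 0.0541 0.3564] grasp [0.5895 0.0359 0.2025] F [-0.28 -0.72 -0.37] M [0.01  0.069 0.004] w 0.0131 tilt 6.79 yaw -0.141
raise moment on tool about pivot -0.214 (neg=bar resists) rise 0.0188 pull-out mom about hinge -0.014
```

>>> {"fn": "carry_out", "kwargs": {"increments": "-0.1 0 0 0 -0.035 -0.029 0.8; -0.2 0 0 0 -0.07 -0.057 0.8; -0.3 0 0 0 -0.105 -0.086 0.8; -0.4 0 0 0 -0.14 -0.115 0.8; -0.5 0 0 0 -0.174 -0.143 0.8"}}

```text
clock: 11.5
tcp_pos: [0.5924, 0.0561, 0.3577]
orientation: [[0.99, -0.139, -0.018], [-0.14, -0.982, -0.125], [-0.0, 0.127, -0.992]]
force: [-1.3, -4.7, 1.6]
grip_width: 0.0134
```

```bash
python3 st.py
```

```text
11.5 [0.5924 0.0561 0.3577] grasp [0.5896 0.0366 0.2039] F [-1.34 -4.73  1.55] M [-0.724  0.281 -0.027] w 0.0134 tilt 7.28 yaw -0.141
raise moment on tool about pivot -0.089 (neg=bar resists) rise 0.0202 pull-out mom about hinge -0.065
```

>>> {"fn": "carry_out", "kwargs": {"increments": "0 0 0 0 0.05 0 0.8; 0 0 0 0 0.1 0 0.8; -0.06 0 0 0 0.09 -0.017 0.8; -0.12 0 0 0 0.07 -0.034 0.8; -0.18 0 0 0 0.05 -0.052 0.8"}}

```text
clock: 12.0
tcp_pos: [0.5924, 0.0565, 0.3581]
orientation: [[0.99, -0.138, -0.018], [-0.139, -0.982, -0.127], [-0.0, 0.128, -0.992]]
force: [-1.1, -5.1, 0.9]
grip_width: 0.0132
```

```bash
python3 st.py
```

```text
12.0 [0.5924 0.0565 0.3581] grasp [0.5896 0.0369 0.2044] F [-1.09 -5.11  0.95] M [-0.706  0.231 -0.028] w 0.0132 tilt 7.36 yaw -0.14
raise moment on tool about pivot -0.275 (neg=bar resists) rise 0.0207 pull-out mom about hinge -0.015
```

>>> {"fn": "carry_out", "kwargs": {"increments": "0 0 0 0 0.05 0 0.8; 0 0 0 0 0.1 0 0.8; 0 0 0 0 0.15 0 0.8; 0 0 0 0 0.2 0 0.8; 0 0 0 0 0.2 0 0.8"}}

```text
clock: 12.5
tcp_pos: [0.5922, 0.056, 0.3583]
orientation: [[0.99, -0.137, -0.017], [-0.138, -0.983, -0.124], [0.0, 0.125, -0.992]]
force: [-0.2, 2.5, -2.0]
grip_width: 0.0132
```

```bash
python3 st.py
```

```text
12.5 [0.5922 0.056  0.3583] grasp [0.5896 0.0368 0.2046] F [-0.17  2.46 -2.02] M [ 0.501 -0.045  0.014] w 0.0132 tilt 7.18 yaw -0.138
raise moment on tool about pivot -0.256 (neg=bar resists) rise 0.0209 pull-out mom about hinge -0.102
```

>>> {"fn": "carry_out", "kwargs": {"increments": "0 0 0 0 -0.066 -0.021 0.8; 0 0 0 0 -0.071 -0.042 0.8; 0 0 0 0 -0.077 -0.062 0.8; 0 0 0 0 -0.083 -0.083 0.8; 0 0 0 0 -0.088 -0.104 0.8"}}

```text
clock: 13.0
tcp_pos: [0.5923, 0.0566, 0.3593]
orientation: [[0.99, -0.137, -0.017], [-0.138, -0.983, -0.125], [0.0, 0.126, -0.992]]
force: [0.7, 4.7, -4.3]
grip_width: 0.0135
```

```bash
python3 st.py
```

```text
13.0 [0.5923 0.0566 0.3593] grasp [0.5897 0.0373 0.2055] F [ 0.68  4.7  -4.29] M [ 0.985 -0.195 -0.011] w 0.0135 tilt 7.23 yaw -0.139
raise moment on tool about pivot -0.553 (neg=bar resists) rise 0.0218 pull-out mom about hinge -0.075
```

>>> {"fn": "carry_out", "kwargs": {"increments": "0 0 0 0 -0.04 0 0.8; 0 0 0 0 -0.08 0 0.8; 0 0 0 0 -0.12 0 0.8; 0 0 0 0 -0.12 0 0.8; 0 0 0 0 -0.12 0 0.8"}}

```text
clock: 13.5
tcp_pos: [0.5924, 0.0568, 0.3592]
orientation: [[0.99, -0.138, -0.018], [-0.139, -0.982, -0.127], [0.0, 0.128, -0.992]]
force: [0.5, 3.7, -3.0]
grip_width: 0.0135
```

```bash
cat >> st.py <<'E'
th=np.arctan2((o["tcp_pos"]+R[:,2]*.155)[2]-.14,.158)
Fy=F@np.array(cw([0,0,S[2]],[0,1,0])); Fz=F[2]
print("tangential %.2f radial(out) %.2f"%(Fy*np.sin(th)+Fz*np.cos(th), -Fy*np.cos(th)+Fz*np.sin(th)))
E
python3 st.py
python3 - <<'E'
from h import *
import cv2
a=np.mean([imaging.capture("side").astype(float) for _ in range(6)],0)
c=np.clip((a[140:180,355:395]-20)*1.6,0,255).astype(np.uint8)
cv2.imwrite("pics/s9.png",cv2.resize(c,None,fx=14,fy=14,interpolation=cv2.INTER_CUBIC))
E
python3 st.py
```

```text
13.5 [0.5924 0.0568 0.3592] grasp [0.5897 0.0372 0.2055] F [ 0.46  3.68 -2.97] M [ 0.772 -0.076  0.042] w 0.0135 tilt 7.34 yaw -0.14
raise moment on tool about pivot -0.370 (neg=bar resists) rise 0.0218 pull-out mom about hinge -0.020
tangential -1.32 radial(out) -4.57
13.8 [0.5924 0.0568 0.3592] grasp [0.5896 0.0372 0.2054] F [ 0.89  3.24 -3.05] M [ 0.747 -0.142  0.033] w 0.0136 tilt 7.34 yaw -0.14
raise moment on tool about pivot -0.449 (neg=bar resists) rise 0.0217 pull-out mom about hinge 0.055
tangential -1.54 radial(out) -4.24
```

View pics/s9.png

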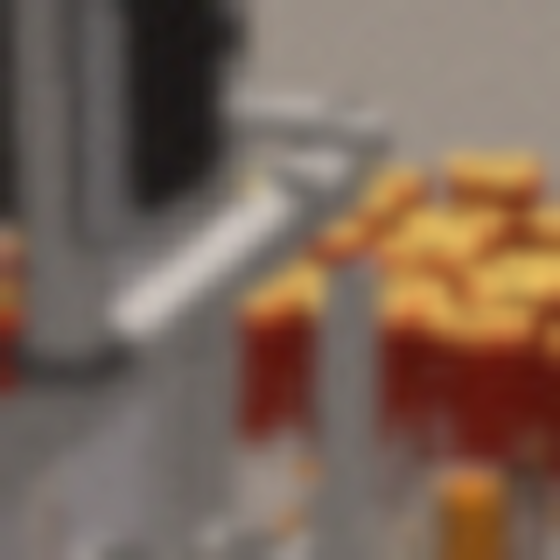

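>>> {"fn": "carry_out", "kwargs": {"increments": "-0.07 0 0 0 -0.045 -0.02 0.8; -0.14 0 0 0 -0.09 -0.04 0.8; -0.21 0 0 0 -0.125 -0.06 0.8; -0.28 0 0 0 -0.15 -0.08 0.8; -0.35 0 0 0 -0.175 -0.1 0.8"}}

```text
clock: 14.3
tcp_pos: [0.5927, 0.0583, 0.36]
orientation: [[0.99, -0.138, -0.019], [-0.14, -0.981, -0.133], [-0.0, 0.135, -0.991]]
force: [-0.7, 0.6, -1.8]
grip_width: 0.0137
```

```bash
python3 st.py
```

```text
14.3 [0.5927 0.0583 0.36  ] grasp [0.5897 0.0376 0.2064] F [-0.73  0.59 -1.79] M [ 0.257 -0.02   0.003] w 0.0137 tilt 7.74 yaw -0.14
raise moment on tool about pivot -0.393 (neg=bar resists) rise 0.0227 pull-out mom about hinge -0.132
tangential -1.46 radial(out) -1.14
```

>>> {"fn": "carry_out", "kwargs": {"increments": "-0.07 0 0 0 -0.025 -0.02 0.8; -0.14 0 0 0 -0.05 -0.04 0.8; -0.21 0 0 0 -0.075 -0.06 0.8; -0.28 0 0 0 -0.1 -0.08 0.8; -0.35 0 0 0 -0.125 -0.1 0.8"}}

```text
clock: 14.8
tcp_pos: [0.5929, 0.0597, 0.3608]
orientation: [[0.99, -0.138, -0.02], [-0.14, -0.98, -0.139], [-0.0, 0.141, -0.99]]
force: [-0.7, -1.8, -0.4]
grip_width: 0.0134
```

```bash
python3 st.py
```

```text
14.8 [0.5929 0.0597 0.3608] grasp [0.5898 0.0381 0.2073] F [-0.7  -1.82 -0.36] M [ 0.008  0.079 -0.007] w 0.0134 tilt 8.09 yaw -0.14
raise moment on tool about pivot -0.465 (neg=bar resists) rise 0.0236 pull-out mom about hinge -0.050
tangential -1.07 radial(out) 1.61
```

>>> {"fn": "carry_out", "kwargs": {"increments": "-0.05 0 0 0 -0.016 -0.015 0.8; -0.1 0 0 0 -0.032 -0.03 0.8; -0.15 0 0 0 -0.048 -0.045 0.8; -0.2 0 0 0 -0.064 -0.06 0.8; -0.25 0 0 0 -0.08 -0.075 0.8"}}

```text
clock: 15.3
tcp_pos: [0.593, 0.0607, 0.3614]
orientation: [[0.99, -0.138, -0.02], [-0.139, -0.98, -0.143], [-0.0, 0.145, -0.989]]
force: [-1.5, -2.4, -0.2]
grip_width: 0.0134
```

```bash
python3 st.py
```

```text
15.3 [0.593  0.0607 0.3614] grasp [0.5899 0.0385 0.208 ] F [-1.5  -2.35 -0.21] M [-0.271  0.152  0.015] w 0.0134 tilt 8.32 yaw -0.14
raise moment on tool about pivot -0.300 (neg=bar resists) rise 0.0243 pull-out mom about hinge -0.131
tangential -1.20 radial(out) 2.24
```

>>> {"fn": "carry_out", "kwargs": {"increments": "-0.05 0 0 0 -0.012 -0.015 0.8; -0.1 0 0 0 -0.024 -0.03 0.8; -0.15 0 0 0 -0.036 -0.045 0.8; -0.2 0 0 0 -0.048 -0.06 0.8; -0.25 0 0 0 -0.06 -0.075 0.8"}}

```text
clock: 15.8
tcp_pos: [0.5931, 0.0615, 0.3619]
orientation: [[0.99, -0.138, -0.021], [-0.139, -0.979, -0.147], [-0.0, 0.149, -0.989]]
force: [-0.4, -3.0, -1.6]
grip_width: 0.0133
```

```bash
python3 st.py
python3 - <<'E'
from h import *
import cv2
a=np.mean([imaging.capture("side").astype(float) for _ in range(6)],0)
c=np.clip((a[140:180,355:395]-20)*1.6,0,255).astype(np.uint8)
cv2.imwrite("pics/s10.png",cv2.resize(c,None,fx=14,fy=14,interpolation=cv2.INTER_CUBIC))
E
python3 st.py
```

```text
15.8 [0.5931 0.0615 0.3619] grasp [0.5899 0.0386 0.2086] F [-0.38 -2.96 -1.63] M [-0.267  0.017 -0.049] w 0.0133 tilt 8.56 yaw -0.14
raise moment on tool about pivot -0.612 (neg=bar resists) rise 0.0249 pull-out mom about hinge -0.001
tangential -2.68 radial(out) 2.09
16.1 [0.5931 0.0615 0.3619] grasp [0.5899 0.0387 0.2086] F [ 0.59 -3.42 -3.05] M [-0.323 -0.061  0.038] w 0.0134 tilt 8.55 yaw -0.14
raise moment on tool about pivot -0.827 (neg=bar resists) rise 0.0249 pull-out mom about hinge 0.251
tangential -4.11 radial(out) 1.82
```

View pics/s10.png

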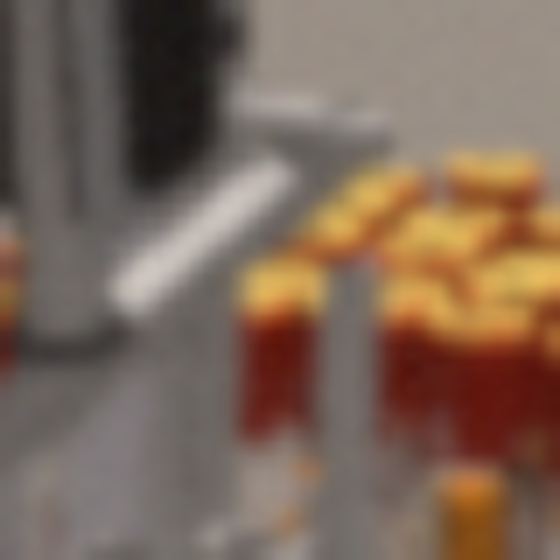

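>>> {"fn": "carry_out", "kwargs": {"increments": "0.15 0 0 0 0.05 0.043 0.8; 0.3 0 0 0 0.1 0.086 0.8; 0.45 0 0 0 0.155 0.13 0.8; 0.65 0 0 0 0.225 0.187 0.8; 0.65 0 0 0 0.225 0.187 0.8"}}

```text
clock: 16.6
tcp_pos: [0.5927, 0.0591, 0.3606]
orientation: [[0.99, -0.138, -0.019], [-0.139, -0.981, -0.136], [0.0, 0.137, -0.991]]
force: [-2.6, -2.2, 0.8]
grip_width: 0.0134
```

```bash
python3 st.py; python3 sw.py 0.4 0.8 1.2 1.6 2
```

```text
16.6 [0.5927 0.0591 0.3606] grasp [0.5898 0.0381 0.207 ] F [-2.59 -2.18  0.78] M [-0.463  0.099 -0.029] w 0.0134 tilt 7.87 yaw -0.14
raise moment on tool about pivot 0.023 (neg=bar resists) rise 0.0233 pull-out mom about hinge -0.352
tangential -0.26 radial(out) 2.62
-0.00 -0.05 0.40 -0.11 -0.01 -0.00 0.80; -0.00 -0.11 0.79 -0.22 -0.02 -0.00 0.80; -0.00 -0.16 1.19 -0.33 -0.03 -0.00 0.80; -0.00 -0.22 1.58 -0.44 -0.05 -0.01 0.80; -0.00 -0.27 1.98 -0.55 -0.06 -0.01 0.80;
```

>>> {"fn": "carry_out", "kwargs": {"increments": "0 0 0 0 0 0.02 0.8; 0 0 0 0 0 0.04 0.8; 0 -0.05 0.4 -0.11 -0.01 0.04 0.8; 0 -0.1 0.8 -0.22 -0.02 0.04 0.8; 0 -0.16 1.2 -0.33 -0.03 0.04 0.8"}}

```text
clock: 17.1
tcp_pos: [0.5896, 0.0598, 0.3602]
orientation: [[0.987, -0.159, -0.021], [-0.161, -0.978, -0.136], [0.001, 0.137, -0.991]]
force: [-0.5, -3.2, 0.9]
grip_width: 0.0134
```

```bash
python3 st.py; python3 sw.py 0.4 0.8 1.2 1.6 2
```

```text
17.1 [0.5896 0.0598 0.3602] grasp [0.5863 0.0388 0.2067] F [-0.53 -3.25  0.94] M [-0.606  0.041 -0.023] w 0.0134 tilt 7.89 yaw -0.161
raise moment on tool about pivot 0.008 (neg=bar resists) rise 0.023 pull-out mom about hinge 0.022
tangential -0.42 radial(out) 3.40
-0.00 -0.05 0.40 -0.11 -0.01 -0.00 0.80; -0.00 -0.11 0.79 -0.22 -0.02 -0.00 0.80; -0.00 -0.16 1.19 -0.33 -0.03 -0.00 0.80; -0.00 -0.22 1.58 -0.44 -0.04 -0.01 0.80; -0.00 -0.27 1.98 -0.55 -0.06 -0.01 0.80;
```

>>> {"fn": "carry_out", "kwargs": {"increments": "0 -0.05 0.4 -0.11 0.02 0 0.8; 0 -0.1 0.8 -0.22 0.03 0 0.8; 0 -0.16 1.2 -0.33 0.02 0 0.8; 0 -0.19 1.4 -0.39 0.01 0 0.8; 0 -0.22 1.6 -0.44 0.01 0 0.8"}}

```text
clock: 17.6
tcp_pos: [0.5851, 0.0608, 0.3601]
orientation: [[0.982, -0.186, -0.025], [-0.188, -0.973, -0.134], [0.0, 0.137, -0.991]]
force: [-0.3, -2.9, -0.3]
grip_width: 0.0136
```

```bash
python3 st.py; python3 sw.py 0.6 1.2 1.8 2.4 3
```

```text
17.6 [0.5851 0.0608 0.3601] grasp [0.5812 0.04   0.2066] F [-0.33 -2.94 -0.3 ] M [-0.323 -0.033 -0.018] w 0.0136 tilt 7.86 yaw -0.189
raise moment on tool about pivot -0.376 (neg=bar resists) rise 0.0229 pull-out mom about hinge 0.059
tangential -1.43 radial(out) 2.61
-0.00 -0.08 0.59 -0.17 -0.02 -0.00 0.80; -0.00 -0.16 1.19 -0.33 -0.03 -0.00 0.80; -0.00 -0.25 1.78 -0.50 -0.05 -0.01 0.80; -0.00 -0.33 2.38 -0.66 -0.07 -0.01 0.80; -0.00 -0.41 2.97 -0.83 -0.09 -0.01 0.80;
```

>>> {"fn": "carry_out", "kwargs": {"increments": "0 -0.08 0.6 -0.17 0 0 0.8; 0 -0.16 1.2 -0.33 -0.02 0 0.8; 0 -0.25 1.8 -0.5 -0.04 0 0.8; 0 -0.33 2.4 -0.66 -0.06 0 0.8; 0 -0.41 3 -0.83 -0.08 0 0.8"}}

```text
clock: 18.1
tcp_pos: [0.577, 0.0632, 0.36]
orientation: [[0.971, -0.238, -0.033], [-0.24, -0.962, -0.133], [0.0, 0.137, -0.991]]
force: [-0.1, -1.1, -0.5]
grip_width: 0.0137
```

```bash
python3 st.py; python3 sw.py 1 2 3 4 5
```

```text
18.1 [0.577  0.0632 0.36  ] grasp [0.5719 0.0426 0.2064] F [-0.11 -1.1  -0.49] M [-0.037 -0.084  0.02 ] w 0.0137 tilt 7.85 yaw -0.242
raise moment on tool about pivot -0.282 (neg=bar resists) rise 0.0227 pull-out mom about hinge 0.060
tangential -0.87 radial(out) 0.83
-0.00 -0.14 0.99 -0.28 -0.03 -0.00 0.80; -0.00 -0.27 1.98 -0.55 -0.06 -0.01 0.80; -0.00 -0.41 2.97 -0.83 -0.09 -0.01 0.80; -0.00 -0.55 3.96 -1.10 -0.14 -0.02 0.80; -0.00 -0.68 4.95 -1.38 -0.18 -0.03 0.80;
```

```bash
python3 sw.py 1.5 3.5 6 8.5 11; python3 sw.py 3 6 9 12 15
```

```text
-0.00 -0.20 1.49 -0.41 -0.04 -0.01 0.80; -0.00 -0.48 3.47 -0.97 -0.11 -0.02 0.80; -0.00 -0.82 5.94 -1.65 -0.23 -0.03 0.80; -0.00 -1.16 8.42 -2.33 -0.38 -0.05 0.80; -0.00 -1.50 10.90 -3.00 -0.55 -0.08 0.80; 
-0.00 -0.41 2.97 -0.83 -0.09 -0.01 0.80; -0.00 -0.82 5.94 -1.65 -0.23 -0.03 0.80; -0.00 -1.23 8.92 -2.46 -0.41 -0.06 0.80; -0.00 -1.64 11.89 -3.27 -0.63 -0.09 0.80; -0.00 -2.05 14.86 -4.06 -0.90 -0.12 0.80;
```

>>> {"fn": "carry_out", "kwargs": {"increments": "0 -0.2 1.5 -0.41 -0.04 -0.01 0.8; 0 -0.48 3.5 -0.97 -0.11 -0.02 0.8; 0 -0.82 6 -1.65 -0.23 -0.03 0.8; 0 -1.16 8.4 -2.33 -0.38 -0.05 0.8; 0 -1.5 10.9 -3 -0.55 -0.08 0.8"}}

```text
clock: 18.6
tcp_pos: [0.5489, 0.0761, 0.36]
orientation: [[0.906, -0.419, -0.057], [-0.422, -0.898, -0.124], [0.0, 0.136, -0.991]]
force: [-0.6, -0.1, -1.7]
grip_width: 0.0132
```

```bash
python3 st.py; python3 sw.py 3 6 9 12 15;python3 -c "
from h import *
print(robot.get_obs()['joint_positions'].round(2))"
```

```text
18.6 [0.5489 0.0761 0.36  ] grasp [0.54   0.0569 0.2064] F [-0.57 -0.11 -1.74] M [ 0.176 -0.145  0.098] w 0.0132 tilt 7.83 yaw -0.436
raise moment on tool about pivot -0.452 (neg=bar resists) rise 0.0227 pull-out mom about hinge 0.028
tangential -1.68 radial(out) -0.50
-0.00 -0.41 2.97 -0.83 -0.09 -0.01 0.80; -0.00 -0.82 5.94 -1.65 -0.23 -0.03 0.80; -0.00 -1.23 8.92 -2.46 -0.41 -0.06 0.80; -0.00 -1.63 11.89 -3.27 -0.63 -0.09 0.80; -0.00 -2.04 14.86 -4.06 -0.90 -0.12 0.80; 
[-0.06  0.68 -0.32  1.79  0.41  0.83 -1.05]
```

>>> {"fn": "carry_out", "kwargs": {"increments": "0 -0.41 3 -0.83 -0.09 -0.01 0.8; 0 -0.82 6 -1.65 -0.23 -0.03 0.8; 0 -1.23 9 -2.46 -0.41 -0.06 0.8; 0 -1.63 11.9 -3.27 -0.63 -0.09 0.8; 0 -2.04 14.9 -4.06 -0.9 -0.12 0.8"}}

```text
clock: 19.1
tcp_pos: [0.5158, 0.1015, 0.36]
orientation: [[0.766, -0.637, -0.087], [-0.643, -0.758, -0.104], [0.0, 0.136, -0.991]]
force: [0.4, 0.5, -0.9]
grip_width: 0.0134
```

>>> {"fn": "carry_out", "kwargs": {"increments": "0 -0.41 3 -0.83 -0.09 -0.01 0.8; 0 -0.82 6 -1.65 -0.23 -0.03 0.8; 0 -1.23 9 -2.46 -0.41 -0.06 0.8; 0 -1.63 11.9 -3.27 -0.63 -0.09 0.8; 0 -2.04 14.9 -4.06 -0.9 -0.12 0.8"}}

```text
clock: 19.6
tcp_pos: [0.4904, 0.1345, 0.3599]
orientation: [[0.573, -0.812, -0.112], [-0.82, -0.567, -0.079], [0.0, 0.137, -0.991]]
force: [-0.4, -0.1, -1.3]
grip_width: 0.0134
```

```bash
python3 st.py; python3 sw.py 3 6 9 12 15;python3 -c "
from h import *
print(robot.get_obs()['joint_positions'].round(2))"
```

```text
19.6 [0.4904 0.1345 0.3599] grasp [0.4731 0.1223 0.2064] F [-0.37 -0.11 -1.25] M [-0.002 -0.155  0.048] w 0.0134 tilt 7.85 yaw -0.961
raise moment on tool about pivot -0.147 (neg=bar resists) rise 0.0227 pull-out mom about hinge 0.034
tangential -1.21 radial(out) -0.34
-0.00 -0.41 2.97 -0.83 -0.09 -0.01 0.80; -0.00 -0.82 5.94 -1.65 -0.23 -0.03 0.80; -0.00 -1.23 8.92 -2.47 -0.41 -0.06 0.80; -0.01 -1.64 11.89 -3.27 -0.64 -0.09 0.80; -0.01 -2.05 14.86 -4.06 -0.90 -0.13 0.80; 
[-0.24  0.63 -0.21  1.9   0.22  0.76 -1.55]
```

>>> {"fn": "carry_out", "kwargs": {"increments": "0 -0.41 3 -0.83 -0.09 -0.01 0.8; 0 -0.82 6 -1.65 -0.23 -0.03 0.8; 0 -1.23 9 -2.46 -0.41 -0.06 0.8; 0 -1.63 11.9 -3.27 -0.63 -0.09 0.8; 0 -2.04 14.9 -4.06 -0.9 -0.12 0.8"}}

```text
clock: 20.1
tcp_pos: [0.4743, 0.1729, 0.3598]
orientation: [[0.34, -0.931, -0.129], [-0.94, -0.337, -0.047], [0.001, 0.137, -0.991]]
force: [0.2, -0.4, -0.8]
grip_width: 0.0135
```

>>> {"fn": "carry_out", "kwargs": {"increments": "0 -0.41 3 -0.83 -0.09 -0.01 0.8; 0 -0.82 6 -1.65 -0.23 -0.03 0.8; 0 -1.23 9 -2.46 -0.41 -0.06 0.8; 0 -1.63 11.9 -3.27 -0.63 -0.09 0.8; 0 -2.04 14.9 -4.06 -0.9 -0.12 0.8"}}

```text
clock: 20.6
tcp_pos: [0.4685, 0.2143, 0.3596]
orientation: [[0.085, -0.987, -0.138], [-0.996, -0.084, -0.013], [0.001, 0.138, -0.99]]
force: [-1.6, -0.4, -1.2]
grip_width: 0.0134
```

>>> {"fn": "carry_out", "kwargs": {"increments": "0 -0.27 2 -0.55 -0.06 -0.01 0.8; 0 -0.55 4 -1.1 -0.14 -0.02 0.8; 0 -0.68 5 -1.38 -0.18 -0.03 0.8; 0 -0.68 5 -1.38 -0.18 -0.03 0.8; 0 -0.68 5 -1.38 -0.18 -0.03 0.8"}}

```text
clock: 21.1
tcp_pos: [0.4692, 0.2279, 0.3597]
orientation: [[0.001, -0.99, -0.139], [-1.0, -0.0, -0.001], [0.001, 0.139, -0.99]]
force: [-4.9, 1.3, 2.0]
grip_width: 0.0134
```

```bash
python3 st.py
python3 - <<'E'
from h import *
import cv2
o=robot.get_obs();print(o['joint_positions'].round(2))
g=o["tcp_pos"]+o["orientation"][:,2]*.155-cw(S,(-.07,.118,.14))
g0=cw(S,(-.085,-.07,.14))-cw(S,(-.07,.118,.14))
print("gate angle",np.arctan2(g0[1],g0[0])-np.arctan2(g[1],g[0]),np.hypot(*g[:2]))
a=imaging.capture("side");cv2.imwrite("pics/s11.png",cv2.resize(a[60:290,230:500],None,fx=2.5,fy=2.5))
E
```

```text
21.1 [0.4692 0.2279 0.3597] grasp [0.4477 0.2277 0.2062] F [-4.87  1.3   1.95] M [0.294 0.895 0.11 ] w 0.0134 tilt 7.96 yaw -1.57
raise moment on tool about pivot -0.061 (neg=bar resists) rise 0.0225 pull-out mom about hinge -0.030
tangential 2.04 radial(out) 0.17
[-0.47  0.64 -0.08  1.87 -0.03  0.75 -2.09]
gate angle -4.852238445127307 0.18155766151326636
```

View pics/s11.png

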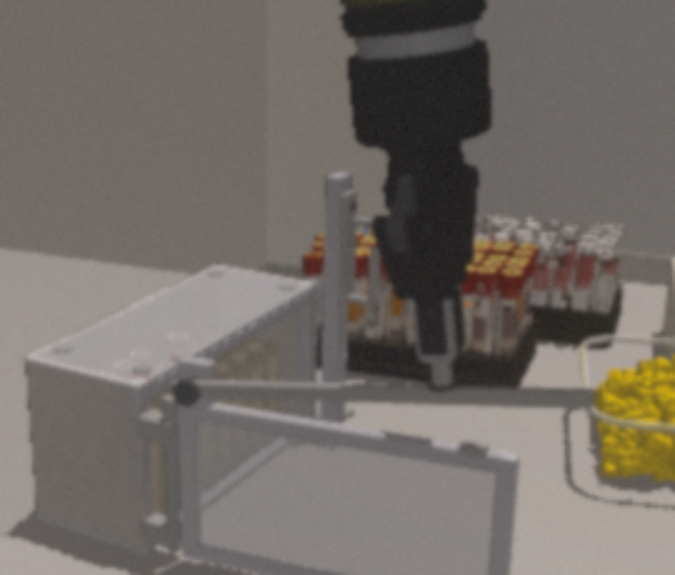

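>>> {"fn": "carry_out", "kwargs": {"increments": "1.5 0 0 0 0.55 0.44 0.8; 3 0 0 0 1.1 0.89 0.8; 4.5 0 0 0 1.6 1.356 0.8; 6 0 0 0 2.09 1.83 0.8; 7.3 0 0 0 2.49 2.257 0.8"}}

```text
clock: 21.65
tcp_pos: [0.442, 0.2274, 0.3407]
orientation: [[-0.0, -1.0, -0.008], [-1.0, 0.0, -0.001], [0.001, 0.008, -1.0]]
force: [-2.6, 1.2, 0.6]
grip_width: 0.0136
```

>>> {"fn": "carry_out", "kwargs": {"increments": "0 0 0 0 0 0 0.8; 0 0 0 0 0 0 0.8"}}

```text
clock: 21.85
tcp_pos: [0.4423, 0.2274, 0.3408]
orientation: [[-0.0, -1.0, -0.01], [-1.0, 0.0, -0.002], [0.002, 0.01, -1.0]]
force: [-3.7, 1.4, 1.9]
grip_width: 0.0135
```

```bash
python3 st.py
```

```text
21.85 [0.4423 0.2274 0.3408] grasp [0.4408 0.2271 0.1858] F [-3.65  1.4   1.87] M [0.231 0.743 0.118] w 0.0135 tilt 0.59 yaw -1.571
raise moment on tool about pivot 0.030 (neg=bar resists) rise 0.0021 pull-out mom about hinge -0.093
tangential 2.04 radial(out) -0.33
```

>>> {"fn": "carry_out", "kwargs": {"increments": "0.2 0 0 0 0.1 0.06 0.8; 0.4 0 0 0 0.2 0.12 0.8; 0.6 0 0 0 0.3 0.18 0.8; 0.6 0 0 0 0.3 0.18 0.8; 0.6 0 0 0 0.3 0.18 0.8"}}

```text
clock: 22.35
tcp_pos: [0.4399, 0.2273, 0.339]
orientation: [[-0.001, -1.0, 0.002], [-1.0, 0.001, -0.001], [0.001, -0.002, -1.0]]
force: [-1.9, 0.8, -0.7]
grip_width: 0.0133
```

```bash
python3 st.py
```

```text
22.35 [0.4399 0.2273 0.339 ] grasp [0.4403 0.2271 0.184 ] F [-1.94  0.81 -0.68] M [0.236 0.401 0.129] w 0.0133 tilt -0.13 yaw -1.572
raise moment on tool about pivot -0.065 (neg=bar resists) rise 0.0003 pull-out mom about hinge 0.003
tangential -0.51 radial(out) -0.70
```

>>> {"fn": "carry_out", "kwargs": {"increments": "0 0 0 0 0 0 1.8; 0 0 0 0 0 0 2.6; 0 0 0 0 0 0 4; 0 0 0 0 0 0 5; 0 0 0 0 0 0 6"}}

```text
clock: 22.85
tcp_pos: [0.4397, 0.2273, 0.339]
orientation: [[-0.001, -1.0, 0.002], [-1.0, 0.001, -0.002], [0.002, -0.002, -1.0]]
force: [-0.4, -0.3, 0.1]
grip_width: 0.0599
```

>>> {"fn": "carry_out", "kwargs": {"increments": "0 0 0 0 0 -1.5 6; 0 0 0 0 0 -4 6; 0 0 0 0 0 -8 6; 0 0 0 0 0 -12 6; 0 0 0 0 0 -15 6"}}

```text
clock: 23.35
tcp_pos: [0.4394, 0.2275, 0.4914]
orientation: [[-0.001, -1.0, 0.004], [-1.0, 0.001, -0.0], [0.0, -0.004, -1.0]]
force: [1.3, 1.7, -0.7]
grip_width: 0.0601
```

>>> {"fn": "carry_out", "kwargs": {"increments": "0 0 0 0 0 0 6; 0 0 0 0 0 0 6; 0 0 0 0 0 0 6"}}

```text
clock: 23.65
tcp_pos: [0.4389, 0.2273, 0.4878]
orientation: [[-0.001, -1.0, -0.001], [-1.0, 0.001, -0.003], [0.003, 0.001, -1.0]]
force: [0.1, 0.3, 0.3]
grip_width: 0.0604
```

```bash
python3 st.py
python3 - <<'E'
from h import *
import cv2
a=imaging.capture("side");cv2.imwrite("pics/s12.png",cv2.resize(a[60:290,230:500],None,fx=2.5,fy=2.5))
a=imaging.capture("top");cv2.imwrite("pics/t12.png",a)
def gp(f,P): # cage pt rotated about hinge
    P=np.array(P,float);h=np.array([-.07,.118,0]);return cw(S,h+Ro.from_rotvec([0,0,-f]).apply(P-h))
for f in(1.3,1.43,1.57):
  print(f,[(n,proj(n,gp(f,P)).round(1)) for n in("side","top") for P in((-.085,-.07,.209),(-.085,-.167,.145))], ((proj("side",gp(f,(-.085,-.167,.14)))-[230,60])*2.5).round())
E
```

```text
23.65 [0.4389 0.2273 0.4878] grasp [0.4388 0.2269 0.3328] F [0.13 0.33 0.25] M [ 0.014 -0.013  0.043] w 0.0604 tilt 0.03 yaw -1.572
raise moment on tool about pivot 0.101 (neg=bar resists) rise 0.1491 pull-out mom about hinge -0.020
tangential 0.43 radial(out) -0.02
1.3 [('side', array([415.2, 184. ])), ('side', array([479.7, 231.2])), ('top', array([264.4, 320.5])), ('top', array([278.1, 379.5]))] [623. 436.]
1.43 [('side', array([410.7, 189.4])), ('side', array([476.3, 241.7])), ('top', array([249. , 321.2])), ('top', array([256. , 381.1]))] [615. 462.]
1.57 [('side', array([403. , 195.1])), ('side', array([468.2, 253.4])), ('top', array([232.6, 319.7])), ('top', array([232.3, 379.6]))] [595. 492.]
```

View pics/s12.png

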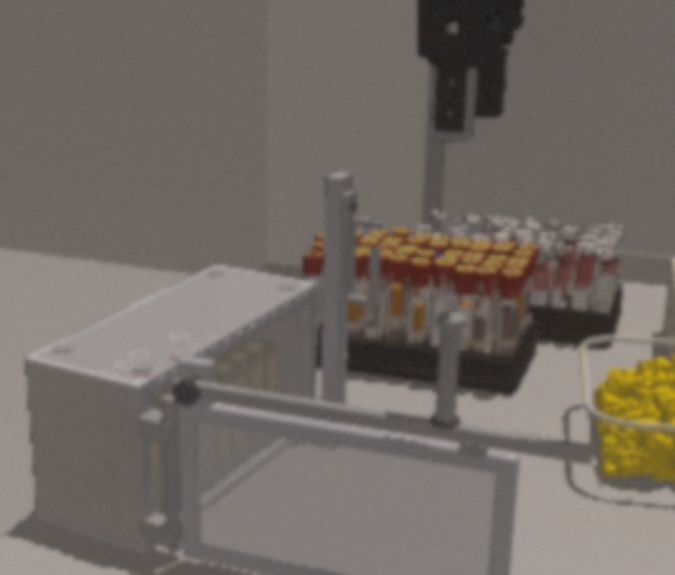

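View pics/t12.png

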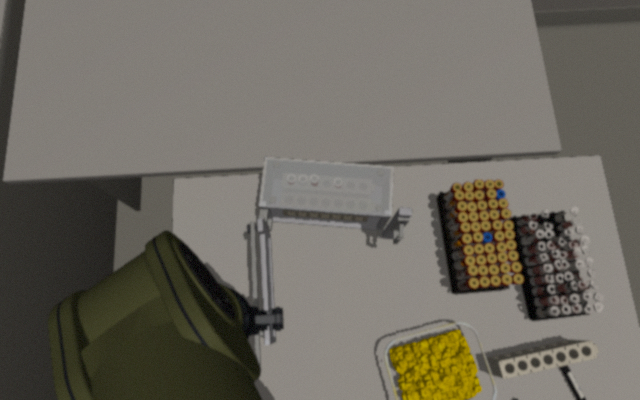

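```bash
python3 -c "
from plant import hand_in
print(hand_in())"
```

```text
the job is handed in; nothing more can be done
None
```

The gate is open at about 1.4 rad (80°), with the latch bar let down and released. I handed the job in at about 23.8 s; the hand-in gave no verdict.

- **Latch:** I pinched the pull, lifted the bar along its arc and felt the hood at about 24.6 mm of rise at the pull. I then backed off to about 23 mm and swung the gate out. I saw no sign of the bar catching on the lip.
- **False hood reading:** I first took sideways strain in the grip for the hood at about 20.9 mm. The force did not drop when I lowered the bar, so I relaxed the strain and felt again higher up. At the real hood I estimate about 2 N on the keeper, against the 12 N limit. The wrist force signal was noisy and disturbed by grip strain of up to 5 N.
- **Last checks:**
    - The pull was back within 0.3 mm of its starting height just before release.
    - In the last side picture the pull and bar tip match a gate angle of about 1.4 rad, and the bar appears to lie on the gate.
    - The gripper is about 15 cm above the pull, touching nothing, with the wrist force near zero.
    - I did not read the gate or latch joint angles directly; those angles come from tool positions and the picture.

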